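# Cradle the blue glaze pot on the shaker and lock its collar

## Task

Get the blue glaze pot ready for shaking: carry it by its square body, not by its loose collar, to the orange cradle on the shaker, lower it fully down into the cradle without dropping it, and let go. Then take the collar by its bar and turn it clockwise, seen from above, letting go and taking it again as needed, until the white pointer is at the red lock mark. Leave the green pot, the bowls, the urn and the bottle where they stand.

Things in the scene. Friction and masses are not known exactly. Their poses are not given: they have to be found in the camera images.
- blue_pot: Blue square glaze pot, loose, 0.3 to 0.6 kg: body 56 x 56 mm, 72 mm high, collar and bar above to 111 mm. Origin: centre of the underside, z up, x and y square to the faces. Red lock mark at the middle of the top edge of its +x face. Grip the body across two facing sides, TCP 66 to 72 mm above the underside (the gripper's body then clears the bar). In the cradle it twists about 0.1 rad.
- collar (a joint): Turn of the blue pot's captive black collar (50 mm across) about the pot's vertical axis, rad: grows clockwise seen from above, starts at 0 to 0.5, locked at 2.2 (white pointer at the red mark; at least 2.1 is needed), hard stop at 2.23. Friction of 0.2 N m: it stays where left, and drags the pot round with it unless that is in the cradle.
- collar_bar (a point): Centre of the top of the collar's grey bar, on the pot's axis, 111 mm above its underside. Bar 46 mm long, 12 thick, 27 tall, on the collar's flat top. x runs along the bar to the end with the white pointer stripe, z up; it turns with the collar. Grip it across its thickness from above, TCP 5 mm below this point; one grasp turns at most about 1.5 rad.
- seat (a point): Centre of the cradle's steel floor, 44 mm above the table, z up, x and y square to its walls; the seated pot's origin is here. Four orange walls 50 mm long make a square 62 mm inside (3 mm play a side), straight for 12 mm, then flared to 21 mm above the floor; the pot fits in any quarter turn. It is on the shaker, a fixed white box 170 x 170 x 38 mm.
- green_pot: Bystander: green pot of the same shape and size as the blue one, already locked. Loose; origin at the centre of its underside.
- yellow_bowl: Bystander: yellow bowl with a brush leaning in it, 92 mm across, 50 mm high (brush tip 76 mm up, 66 mm from the centre). Origin under its centre.
- red_bowl: Bystander: red bowl with a brush, the same size as the yellow one. Origin under its centre.
- violet_bowl: Bystander: violet bowl with a brush, the same size as the yellow one. Origin under its centre.
- urn: Bystander: white lidded urn with coloured bands, 82 mm across, 162 mm high. Origin under its centre.
- bottle: Bystander: green glass bottle, 56 mm across, 150 mm high. Origin under its centre.
Not all that is in view belongs to the job. Of the things that look like the blue_pot, the middle-sized one is meant.

How it is judged (in metres and radians):
On the way, in this order (a step that is already met when the one before it is completed fails the run):
1. the blue pot stands fully down in the cradle, let go of, its collar not yet locked (horizontal distance between blue_pot and seat below 0.006 m and z of blue_pot in the frame of seat below 0.004 m and angle between blue_pot's own z axis and vertical below 0.06 rad and linear speed of blue_pot below 0.02 m/s and contact force between the fingers and blue_pot below 0.5 N and not (value of joint collar above 2.1 rad)), for 0.2 s.
2. the collar is turned to its lock mark with the pot in the cradle (value of joint collar above 2.1 rad and horizontal distance between blue_pot and seat below 0.006 m and z of blue_pot in the frame of seat below 0.004 m and angle between blue_pot's own z axis and vertical below 0.06 rad), for 0.2 s.
At the end, for the whole second after the job is handed in: The blue pot stands upright in the cradle (origin within 6 mm of the seat's centre, less than 4 mm above its floor, tilt under 0.06 rad), at rest and let go of, with the collar at 2.1 rad or more, that is within 0.1 rad of its lock mark (all of step 2 and linear speed of blue_pot below 0.02 m/s and contact force between the fingers and blue_pot below 0.5 N); the robot touches nothing.
It fails at once if the blue pot is gripped by its collar or bar (over 5 N, TCP more than 88 mm above the pot's underside) while away from the cradle (contact force between the fingers and blue_pot above 5 N and z of the grasp point in the frame of blue_pot above 0.088 m and horizontal distance between blue_pot and seat above 0.04 m).
It fails at once if the blue pot is let go of more than 25 mm above the cradle's floor (contact force between the fingers and blue_pot below 0.05 N and z of blue_pot in the frame of seat above 0.025 m and horizontal distance between blue_pot and seat below 0.08 m).
It fails at once if a bystander is moved by more than 30 mm (distance of any of green_pot, yellow_bowl, red_bowl, violet_bowl, urn, bottle from where it was at the start of the episode above 0.03 m).
It also fails if it takes over 61 s, if anything falls off the work surface, if the arm or the gripper's body presses on something with over 40 N, if the wrist force passes 120 N, or if a joint passes its speed limit or range.

## Robot

A 6-joint arm with a two-finger parallel gripper is mounted at the origin on the work surface. World frame = base frame: x ahead of the robot, y to its left, z up, the work surface at z = 0. Lengths are in mm, angles in rad, forces in N, time in s.
With the tool pointing down it reaches from about 275 to 1000 mm from the base axis. Payload 8.4 kg.
Tool frame: the origin (TCP) lies between the finger pads, 19 mm behind the fingertips; this is the grasp point; z points along the fingers, x is the direction in which the jaws open and shut, and the axes are right-handed (so a half turn about z gives the same grasp; the last joint's range is limited). The gripper opens to 85 mm and grips with 20 to 120 N. Pads are 22 mm wide; open, the fingers measure 114 mm over their backs; the gripper's body (76 mm by 85 mm) begins 54 mm behind the grasp point. The pads swing forward as they close: fully open they stand 13 mm farther back than shut.
Start: joints at [-1.102, 0.353, 1.633, -0, 1.155, -0.002], TCP at [283.499, -557.007, 249.981] pointing down, gripper open.
Joint ranges: [-2.63, 2.63], [-0.92, 2.1], [0.06, 2.66], [-1.3, 4.44], [0, 2.69], [-3.02, 3.02]. Speed limits (rad/s): [2.22, 2.22, 2.79, 3.14, 3.14, 3.14].

## Interface

Orientations are given as [roll, pitch, yaw] about the fixed x, y, z axes, in that order (R = Rz(yaw) Ry(pitch) Rx(roll)).
In Python, from rig import r gives the robot as it stands. The module is installed in compiled form; this text tells all that it offers.
- The arm moves only by the tool jog_arm, never from a script. Its argument "deltas" is a list of rows, each an object with "gripper": the gripper command: -1 is fully open, 1 is shut, values between are in proportion; "translation": the shift along the world's x, y, z in units of 10 cm (1.0 is 10 cm), a list of three; "dr": the turn, a rotation vector about the world's x, y, z in units of pi/2 rad (1.0 is pi/2 rad), a list of three. In form: [{"gripper": gripper, "translation": [x, y, z], "dr": [wx, wy, wz]}, ...]. A call has 1 to 12 rows; each row shifts and turns the commanded pose from where the row before left it; what a row does not reach is not made up. A row lasts 1/12 s, in which the tool goes at most 41.7 mm and 7.16 degrees, less where a joint would pass 70% of its speed; a pose out of reach is approached as far as the arm can. A call with a number of a shift or a turn outside -1 to 1 is refused whole. A call with a gripper value outside its range is refused whole. The fingers move at their own pace and stop on an object; "squeeze" is the grip in N (left out, the last holds). Time passes only in rows, so rows that do not move let the fingers close. It gives the time, the measured TCP pose, the force and the opening at its end, in the units of the state.
- r.sense(): the state, without advancing time (a new reading comes with each control period).
- r.grab_frame(name): name is "side" or "top"; returns the picture (400x640x3 uint8, blue, green, red); there is no depth.
- r.calibration(name): a dict with "mtx" (3x3 intrinsics, pixels), "world_from_camera" (4x4, takes a point from camera to world coordinates). Camera axes: x right, y down, z forward; pixel columns grow to the right and rows downward; lengths in mm; the calibration is good to about 2 mm. A picture is of the moment at which its call begins. calibration takes no time and is no camera call.
- r.sign_off(): hands the job in, once; it reports no verdict.
The state is a dict: "clock": time; "qpos": joint angles; "qvel": joint speeds; "joint_efforts": joint torques, N m; "eef_pos": TCP position; "tcp_rot": TCP orientation; "contact_force": force on the tool from outside, world axes, zero at the start; "wrist_torque": the same for the moment, N m; "opening": opening from 0.0 (shut) to 1.0 (fully open).
Only numpy, scipy, OpenCV 4.12 (cv2) and the standard library are available. Lean on these libraries where they do the work, as an engineer would, in place of code of your own. Each camera call takes 0.05 s, during which the arm holds its last target. There are 200 camera calls.

## Working session

There is one attempt and no reset: what is moved stays moved. The work goes in short steps, Python scripts to look and compute and a tool call to move; the robot and the scene stay as the last step left them, time stands still between calls to the robot, and variables do not carry over. Pictures are saved under pics/ and viewed, about 8 in all and at most 12, crops included, and the job is handed in when it is done.

Besides the shell and the picture viewer there is one more tool, called after ">>>" as name([rows], argument=value, ...), one row to a line, values as JSON. jog_arm: Moves the arm, as the interface text tells. Shifts and turns lie within -1 to 1; 1 stands for 10 cm of shift or pi/2 rad of turn. Its arguments: {"type":"object","properties":{"deltas":{"type":"array"},"squeeze":{"type":"number"}},"required":["deltas"]}

```bash
mkdir -p pics; python3 - <<'E'
from rig import r
import cv2,numpy as np
for n in("side","top"):
    cv2.imwrite(f"pics/{n}0.png",r.grab_frame(n)); c=r.calibration(n); print(n,np.round(c["mtx"],1).tolist(),np.round(c["world_from_camera"],3).tolist())
print(r.sense())
E
```

```text
side [[489.8, 0.0, 310.5], [0.0, 489.8, 195.9], [0.0, 0.0, 1.0]] [[-0.993, -0.075, 0.094, 408.232], [-0.12, 0.621, -0.774, 1110.964], [-0.0, -0.78, -0.626, 1055.096], [0.0, 0.0, 0.0, 1.0]]
top [[407.7, 0.0, 319.8], [0.0, 407.7, 206.8], [0.0, 0.0, 1.0]] [[-0.008, -0.988, 0.152, 380.839], [-1.0, 0.007, -0.007, -42.184], [0.006, -0.152, -0.988, 1239.769], [0.0, 0.0, 0.0, 1.0]]
{'clock': 0.1, 'qpos': array([-1.10240737e+00,  3.53580019e-01,  1.63403653e+00,  1.54936520e-05,
        1.15519662e+00, -2.41159638e-03]), 'qvel': array([ 0.00070652, -0.00129185, -0.00079323,  0.00066119,  0.00023943,
        0.00045507]), 'joint_efforts': array([ 1.93117507e-04, -6.06352830e+01, -3.42816424e+01,  5.45546754e-05,
        3.96240895e-03, -4.71213639e-06]), 'eef_pos': array([ 283.32164539, -556.65690421,  249.34597576]), 'tcp_rot': array([-3.14157554e+00,  1.22047882e-03, -1.10000203e+00]), 'contact_force': array([-0.2365475 , -0.63361036, -0.16066916]), 'wrist_torque': array([ 0.01333237, -0.01807732, -0.0016914 ]), 'opening': 1.0007114057239475}
```

View pics/side0.png

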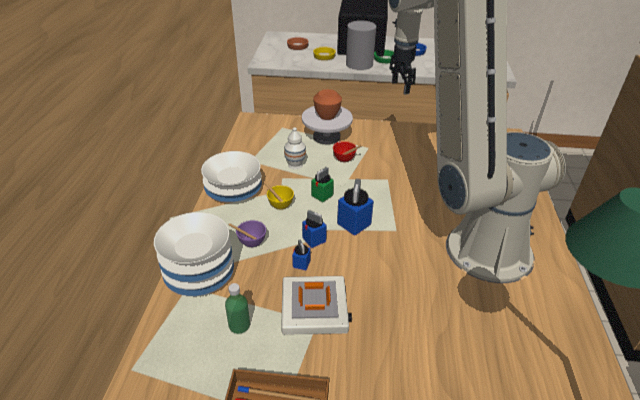

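View pics/top0.png

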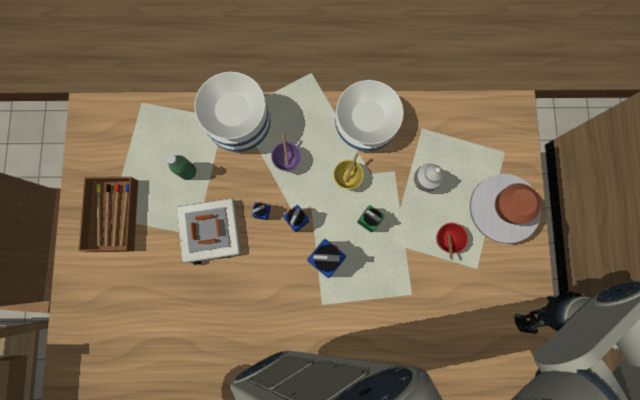

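Blue candidates are small at top (260,211) / side (301,257), middle-sized at top (296,218) / side (314,229), and large at top (327,258) / side (355,212). The middle one fits. The cradle is at top (208,230) / side (315,297). I'll confirm this in an enlarged crop.

```bash
cat > h.py <<'E'
from rig import r
import cv2,numpy as np
def ray(n,p):
    c=r.calibration(n);T=np.array(c["world_from_camera"]);d=T[:3,:3]@np.linalg.inv(c["mtx"])@[p[0],p[1],1.];return T[:3,3],d/np.linalg.norm(d)
def plane(n,p,z):
    o,d=ray(n,p);return o+d*(z-o[2])/d[2]
def tri(ps,pt):
    o1,d1=ray("side",ps);o2,d2=ray("top",pt)
    s=np.linalg.lstsq(np.c_[d1,-d2],o2-o1,rcond=None)[0];a=o1+d1*s[0];b=o2+d2*s[1];return (a+b)/2,np.linalg.norm(a-b)
def proj(n,X):
    c=r.calibration(n);T=np.linalg.inv(np.array(c["world_from_camera"]));q=c["mtx"]@(T[:3,:3]@X+T[:3,3]);return q[:2]/q[2]
E
python3 - <<'E'
import cv2,numpy as np
t=cv2.imread("pics/top0.png");s=cv2.imread("pics/side0.png")
f=lambda i,x,y,w,h,k:cv2.resize(i[y:y+h,x:x+w],None,fx=k,fy=k,interpolation=cv2.INTER_CUBIC)
a=f(t,265,190,50,50,8);b=f(s,288,195,50,60,8)[:400]
c=f(t,175,195,70,70,400/70)[:200*2];d=f(s,280,270,70,70,400/70)
b=f(s,290,200,50,50,8)
v=np.vstack([np.hstack([a,b]),np.hstack([cv2.resize(c,(400,400)),cv2.resize(d,(400,400))])])
cv2.imwrite("pics/crop1.png",cv2.resize(v,(600,600)))
E
```

```text
(no output)
```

View pics/crop1.png

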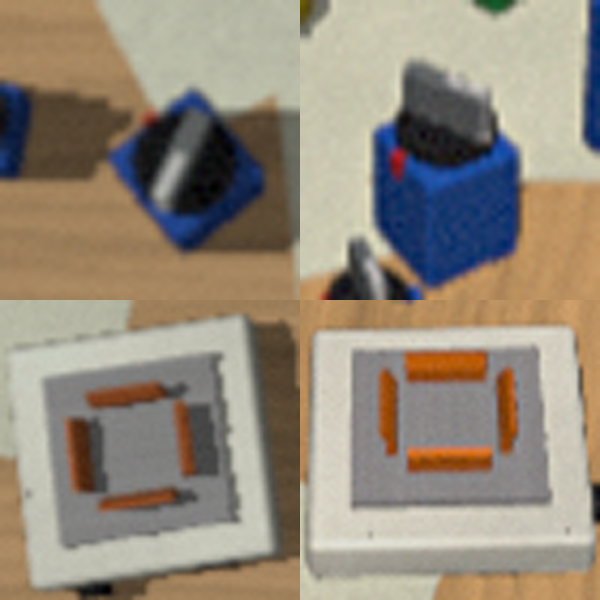

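The middle blue pot is confirmed. It has a 50 px-scale body, the red mark is on the upper-left edge in the top view, and the pointer looks to be at the bright end of the bar. Next I'll measure.

```bash
python3 - <<'E'
from h import *
np.set_printoptions(precision=1,suppress=True)
T=lambda u,v:(265+u/6-.4,190+v/6-.4); S=lambda u,v:(290+(u-300)/6-.4,200+v/6-.4)
P={"+x":((375,128),(190,90)),"+y":((430,178),(108,155)),"-x":((520,150),(183,248)),"mark":((398,155),(150,118)),"barA":((408,65),(200,113)),"barB":((488,105),(158,205))}
for k,(s,t) in P.items(): print(k,*tri(S(*s),T(*t)))
print("-y",plane("top",T(263,185),72))
c=[plane("top",T(*q),72)[:2] for q in((190,90),(108,155),(183,248),(263,185))]
print("top72",np.array(c),np.mean(c,0),[np.linalg.norm(c[i]-c[i-1]) for i in range(4)],np.degrees([np.arctan2(*(c[i]-c[i-1])[::-1]) for i in range(4)]))
# side silhouettes: bottom contact
img={n:cv2.imread(f"pics/{n}0.png") for n in("side","top")}
def comps(n,lo,hi,roi,amin=8):
    h=cv2.cvtColor(img[n],cv2.COLOR_BGR2HSV);m=cv2.inRange(h,lo,hi);x,y,w,hh=roi;z=np.zeros_like(m);z[y:y+hh,x:x+w]=m[y:y+hh,x:x+w]
    k,l,st,ce=cv2.connectedComponentsWithStats(z);return z,l,[(i,st[i],ce[i]) for i in range(1,k) if st[i][4]>=amin]
for n,roi in(("top",(180,200,60,60)),("side",(285,275,60,40))):
    z,l,cs=comps(n,(3,150,60),(22,255,255),roi)
    print(n,[(c[1].tolist(),np.round(c[2],1).tolist()) for c in cs])
    if len(cs)==4:
        w=np.array([plane(n,c[2],57)[:2] for c in cs]);print("walls57",w,"centre",w.mean(0))
        # centre via opposite pairs and yaw
        for c in cs:
            pts=np.argwhere(l==c[0])[:,::-1];q=np.array([plane(n,p,57)[:2] for p in pts],np.float32);print(cv2.minAreaRect(q))
for n,roi in(("top",(278,198,36,40)),("side",(298,205,32,42))):
    z,l,cs=comps(n,(100,120,40),(130,255,255),roi,40);print(n,[(c[1].tolist()) for c in cs]);
    pts=np.argwhere(z>0)[:,::-1].astype(np.float32);print(cv2.minAreaRect(pts),cv2.convexHull(pts)[:,0].astype(int).tolist())
E
```

```text
+x [566.8  18.   72.3] 1.2080551389109526
+y [534.5  57.   77.5] 1.6248575677819497
-x [491.9  21.5  68.4] 1.3896190291302397
mark [552.9  37.3  72.9] 1.7036668502597834
barA [550.3  11.4 109.8] 0.31331531884075337
barB [508.1  31.2 105.1] 0.22569148811741593
-y [521. -17.  72.]
top72 [[567.5  18.1]
 [536.1  57.5]
 [490.9  21.3]
 [521.  -17. ]] [528.8  20. ] [np.float64(58.241096871173475), np.float64(50.3974311049429), np.float64(57.825345683397316), np.float64(48.762191229508154)] [  37.1  128.5 -141.3  -51.9]
top [([196, 215, 18, 5, 52], [204.1, 216.9]), ([216, 219, 4, 17, 38], [217.7, 227.2]), ([191, 223, 6, 16, 65], [193.2, 230.8]), ([199, 240, 17, 4, 34], [206.8, 241.3])]
walls57 [[535.5 287.7]
 [505.  247.3]
 [494.9 318.1]
 [464.2 277.4]] centre [499.9 282.6]
((535.799072265625, 286.7389831542969), (8.768927574157715, 49.5956916809082), 9.198770523071289)
((505.3958435058594, 247.35682678222656), (47.34260177612305, 6.381126403808594), 8.019330024719238)
((495.6631164550781, 318.2154541015625), (45.84401321411133, 11.792140007019043), 9.242143630981445)
((464.17449951171875, 2
[... 562 characters left out ...]
279.2231750488281), (9.527668952941895, 59.64019775390625), 8.904927253723145)
((493.5172424316406, 322.4999694824219), (48.4169921875, 12.646015167236328), 6.914233207702637)
top [[284, 214, 25, 17, 125]]
((296.0975646972656, 218.1219482421875), (19.99024200439453, 18.428503036499023), 51.34019470214844) [[308, 221], [306, 223], [301, 227], [297, 230], [295, 230], [293, 229], [285, 219], [284, 217], [284, 215], [294, 207], [296, 206], [297, 206], [299, 208], [307, 217], [308, 219]]
side [[303, 221, 23, 26, 415]]
((314.0, 233.5), (25.0, 22.0), 90.0) [[325, 240], [323, 242], [316, 245], [313, 246], [311, 246], [305, 240], [303, 237], [303, 222], [304, 221], [305, 221], [323, 223], [325, 225]]
```

Pot measured at about (529, 20.5), yaw 0.66 (38°). The mark triangulates at z 73 and the bar top at about 108, which fit 72 and 111. The collar is at about 0.17. The seat is at about (500.5, 284), yaw 0.142. I'll approach above the pot with the jaws along yaw 0.66.

>>> jog_arm([
  {"gripper": -1, "translation": [0.154, 0.361, 0], "dr": [0, 0, 0.07]},
  {"gripper": -1, "translation": [0.154, 0.361, 0], "dr": [0, 0, 0.07]},
  {"gripper": -1, "translation": [0.154, 0.361, 0], "dr": [0, 0, 0.07]},
  {"gripper": -1, "translation": [0.154, 0.361, 0], "dr": [0, 0, 0.07]},
  {"gripper": -1, "translation": [0.154, 0.361, 0], "dr": [0, 0, 0.07]},
  {"gripper": -1, "translation": [0.154, 0.361, 0], "dr": [0, 0, 0.07]},
  {"gripper": -1, "translation": [0.154, 0.361, 0], "dr": [0, 0, 0.07]},
  {"gripper": -1, "translation": [0.154, 0.361, 0], "dr": [0, 0, 0.07]},
  {"gripper": -1, "translation": [0.154, 0.361, 0], "dr": [0, 0, 0.07]},
  {"gripper": -1, "translation": [0.154, 0.361, 0], "dr": [0, 0, 0.07]},
  {"gripper": -1, "translation": [0.154, 0.361, 0], "dr": [0, 0, 0.07]},
  {"gripper": -1, "translation": [0.154, 0.361, 0], "dr": [0, 0, 0.07]},
], squeeze=40)

```text
clock: 1.1
eef_pos: [468.5, -121.9, 249.9]
tcp_rot: [-3.142, 0.0, 0.225]
contact_force: [0.8, 0.4, -1.3]
opening: 0.998
```

>>> jog_arm([
  {"gripper": -1, "translation": [0.154, 0.361, 0], "dr": [0, 0, 0.07]},
  {"gripper": -1, "translation": [0.154, 0.361, 0], "dr": [0, 0, 0.07]},
  {"gripper": -1, "translation": [0.154, 0.361, 0], "dr": [0, 0, 0.07]},
  {"gripper": -1, "translation": [0.154, 0.361, 0], "dr": [0, 0, 0.07]},
  {"gripper": -1, "translation": [0, 0, 0], "dr": [0, 0, 0]},
  {"gripper": -1, "translation": [0, 0, 0], "dr": [0, 0, 0]},
])

```text
clock: 1.6
eef_pos: [530.1, 22.4, 249.5]
tcp_rot: [-3.141, 0.001, 0.663]
contact_force: [-0.7, -0.3, -0.1]
opening: 1.0
```

>>> jog_arm([
  {"gripper": -1, "translation": [-0.01, -0.015, -0.35], "dr": [0, 0, 0]},
  {"gripper": -1, "translation": [0, 0, -0.35], "dr": [0, 0, 0]},
  {"gripper": -1, "translation": [0, 0, -0.35], "dr": [0, 0, 0]},
  {"gripper": -1, "translation": [0, 0, -0.25], "dr": [0, 0, 0]},
  {"gripper": -1, "translation": [0, 0, -0.15], "dr": [0, 0, 0]},
  {"gripper": -1, "translation": [0, 0, -0.15], "dr": [0, 0, 0]},
  {"gripper": -1, "translation": [0, 0, -0.1], "dr": [0, 0, 0]},
  {"gripper": -1, "translation": [0, 0, -0.1], "dr": [0, 0, 0]},
  {"gripper": -1, "translation": [0, 0, 0], "dr": [0, 0, 0]},
])

```text
clock: 2.35
eef_pos: [527.7, 18.4, 68.5]
tcp_rot: [-3.14, 0.002, 0.658]
contact_force: [-0.5, -0.7, -0.5]
opening: 1.001
```

```bash
python3 - <<'E'
from h import *
t=r.grab_frame("top");s=r.grab_frame("side");print(r.sense()["contact_force"])
f=lambda i,x,y:cv2.resize(i[y:y+60,x:x+60],(400,400),interpolation=cv2.INTER_CUBIC)
cv2.imwrite("pics/g1.png",np.hstack([f(t,265,185),f(s,285,190)]))
E
```

```text
[ 0.18484323 -0.04845906  0.29976538]
```

View pics/g1.png

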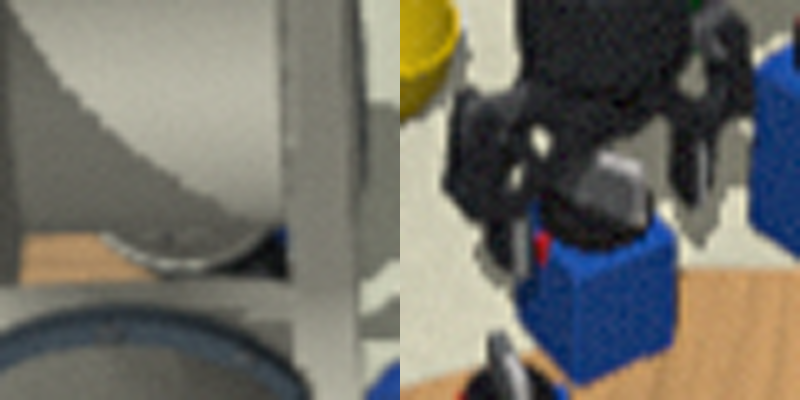

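The side view shows the fingers straddling the two facing sides, clear of the bar. I'll close and lift.

>>> jog_arm([
  {"gripper": 1, "translation": [0, 0, 0], "dr": [0, 0, 0]},
  {"gripper": 1, "translation": [0, 0, 0], "dr": [0, 0, 0]},
  {"gripper": 1, "translation": [0, 0, 0], "dr": [0, 0, 0]},
  {"gripper": 1, "translation": [0, 0, 0], "dr": [0, 0, 0]},
  {"gripper": 1, "translation": [0, 0, 0], "dr": [0, 0, 0]},
  {"gripper": 1, "translation": [0, 0, 0], "dr": [0, 0, 0]},
  {"gripper": 1, "translation": [0, 0, 0], "dr": [0, 0, 0]},
  {"gripper": 1, "translation": [0, 0, 0], "dr": [0, 0, 0]},
], squeeze=50)

```text
clock: 3.12
eef_pos: [529.9, 19.2, 71.1]
tcp_rot: [3.14, -0.002, 0.659]
contact_force: [1.2, -0.2, 6.6]
opening: 0.641
```

>>> jog_arm([
  {"gripper": 1, "translation": [0, 0, 0.1], "dr": [0, 0, 0]},
  {"gripper": 1, "translation": [0, 0, 0.2], "dr": [0, 0, 0]},
  {"gripper": 1, "translation": [0, 0, 0.3], "dr": [0, 0, 0]},
  {"gripper": 1, "translation": [0, 0, 0.3], "dr": [0, 0, 0]},
  {"gripper": 1, "translation": [0, 0, 0.3], "dr": [0, 0, 0]},
  {"gripper": 1, "translation": [0, 0, 0], "dr": [0, 0, 0]},
])

```text
clock: 3.62
eef_pos: [531.6, 19.2, 195.9]
tcp_rot: [3.137, -0.007, 0.659]
contact_force: [2.1, -0.6, -2.8]
opening: 0.642
```

>>> jog_arm([
  {"gripper": 1, "translation": [-0.037, 0.15, 0], "dr": [0, 0, -0.041]},
  {"gripper": 1, "translation": [-0.037, 0.33, 0], "dr": [0, 0, -0.041]},
  {"gripper": 1, "translation": [-0.037, 0.33, 0], "dr": [0, 0, -0.041]},
  {"gripper": 1, "translation": [-0.037, 0.34, 0], "dr": [0, 0, -0.041]},
  {"gripper": 1, "translation": [-0.037, 0.34, 0], "dr": [0, 0, -0.041]},
  {"gripper": 1, "translation": [-0.037, 0.34, 0], "dr": [0, 0, -0.041]},
  {"gripper": 1, "translation": [-0.037, 0.33, 0], "dr": [0, 0, -0.041]},
  {"gripper": 1, "translation": [-0.037, 0.33, 0], "dr": [0, 0, -0.041]},
  {"gripper": 1, "translation": [0, 0.15, 0], "dr": [0, 0, 0]},
  {"gripper": 1, "translation": [0, 0, 0], "dr": [0, 0, 0]},
  {"gripper": 1, "translation": [0, 0, 0], "dr": [0, 0, 0]},
  {"gripper": 1, "translation": [0, 0, 0], "dr": [0, 0, 0]},
])

```text
clock: 4.62
eef_pos: [498.8, 282.1, 189.5]
tcp_rot: [3.141, 0.001, 0.145]
contact_force: [-0.6, 0.6, -4.4]
opening: 0.644
```

```bash
python3 - <<'E'
from h import *
t=r.grab_frame("top");s=r.grab_frame("side");cv2.imwrite("pics/top2.png",t);cv2.imwrite("pics/side2.png",s)
q=r.sense();print(q["contact_force"],q["eef_pos"],q["tcp_rot"])
f=lambda i,x,y:cv2.resize(i[y:y+80,x:x+80],(400,400),interpolation=cv2.INTER_CUBIC)
cv2.imwrite("pics/g2.png",np.hstack([f(t,170,190),f(s,275,240)]))
E
```

```text
[ 0.15052428 -0.7962532  -3.22616254] [499.17735325 281.78027491 189.75220729] [3.14101192e+00 7.82467907e-04 1.43411588e-01]
```

View pics/g2.png

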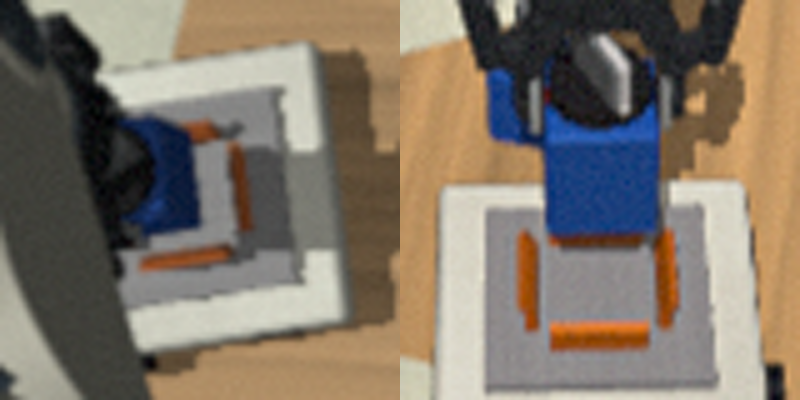

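The pot hangs upright over the cradle and its walls are square to it. I'll go down to just above the walls and compare the pot with them directly.

>>> jog_arm([
  {"gripper": 1, "translation": [0.015, 0.02, -0.15], "dr": [0, 0, 0]},
  {"gripper": 1, "translation": [0, 0, -0.15], "dr": [0, 0, 0]},
  {"gripper": 1, "translation": [0, 0, -0.15], "dr": [0, 0, 0]},
  {"gripper": 1, "translation": [0, 0, 0], "dr": [0, 0, 0]},
  {"gripper": 1, "translation": [0, 0, 0], "dr": [0, 0, 0]},
])

```text
clock: 5.13
eef_pos: [500.5, 283.9, 144.5]
tcp_rot: [3.141, 0.002, 0.143]
contact_force: [1.1, 0.5, -3.2]
opening: 0.644
```

```bash
python3 - <<'E'
from h import *
t=r.grab_frame("top");s=r.grab_frame("side");cv2.imwrite("pics/top3.png",t);cv2.imwrite("pics/side3.png",s)
q=r.sense();print(q["contact_force"],q["eef_pos"],q["tcp_rot"])
f=lambda i,x,y:cv2.resize(i[y:y+60,x:x+60],(400,400),interpolation=cv2.INTER_CUBIC)
cv2.imwrite("pics/g3.png",np.hstack([f(t,180,200),f(s,285,260)]))
E
```

```text
[ 0.62433239 -0.31106455 -2.54858405] [501.38321408 284.80381791 145.82477782] [-3.14127227e+00 -8.56985051e-04  1.43419226e-01]
```

View pics/g3.png

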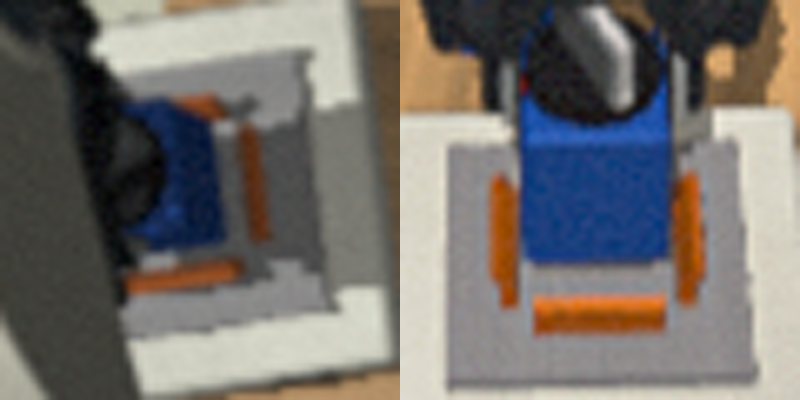

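```bash
python3 - <<'E'
from h import *
np.set_printoptions(precision=1,suppress=True)
n=np.array([-np.sin(.143),np.cos(.143)]);x=np.array([n[1],-n[0]])
C=np.array([500.5,284.])
t=cv2.imread("pics/top3.png");s=cv2.imread("pics/side3.png")
def m(i):return cv2.inRange(cv2.cvtColor(i,cv2.COLOR_BGR2HSV),(100,120,40),(130,255,255))
S=m(s);T=m(t)
L=lambda p:np.array([(p[:2]-C)@x,(p[:2]-C)@n])
for z in(73,75,77):
  b=[]
  for u in range(306,324):
    v=np.flatnonzero(S[270:310,u]); b.append(L(plane("side",(u,270+v.max()+.5),z)))
  e=[]
  for v in range(222,234):
    u=np.flatnonzero(T[v,195:222]); e.append(L(plane("top",(195+u.max()+.5,v),z)))
  w=[]
  for v in range(284,297):
    u=np.flatnonzero(S[v,290:340]);w.append((290+u.min()-.5,290+u.max()+.5))
  print(z,"front +28?",np.median(np.array(b)[:,1]),"back -28?",np.median(np.array(e)[:,1]))
w=np.median(w,0);v=297.5
print(w,[L(plane("side",(a,v),75)) for a in w])
# walls, same frames: inner floor lines / tops
for u,v,l in((503.5,240,"+x"),(691,239,"-x"),(599.5,313,"+y")):
  print(l,L(plane("side",(285+(u-400)/6.667-.4,260+v/6.667-.4),57)))
O=cv2.inRange(cv2.cvtColor(s,cv2.COLOR_BGR2HSV),(3,150,60),(22,255,255))
for nm,vs in(("+y wall top edge/bottom",0),):
  tt=[];bb=[]
  for u in range(307,323):
    q=np.flatnonzero(O[300:316,u])+300;tt.append(q.min()-.5);bb.append(q.max()+.5)
  print(np.mean(tt),np.mean(bb),"outer bottom z44",L(plane("side",(314,np.mean(bb)),44)),"inner top z65",L(plane("side",(314,np.mean(tt)),65)))
E
```

```text
73 front +28? 24.946920606645875 back -28? -24.710452083947327
75 front +28? 26.589786977949046 back -28? -25.192279053477385
77 front +28? 28.23265334925233 back -28? -25.674106023007454
[302.5 324.5] [array([28.7, 22.7]), array([-27.1,  23.9])]
+x [34.9  1.4]
-x [-38.2   2.6]
+y [-1.5 37.7]
304.5 309.3125 outer bottom z44 [-0.3 36.1] inner top z65 [-0.1 37.6]
```

The pot sits about 1 mm off the cradle centre, which is within the play and flare. I'll lower it slowly.

>>> jog_arm([
  {"gripper": 1, "translation": [-0.01, 0, -0.04], "dr": [0, 0, 0]},
  {"gripper": 1, "translation": [0, 0, -0.04], "dr": [0, 0, 0]},
  {"gripper": 1, "translation": [0, 0, -0.04], "dr": [0, 0, 0]},
  {"gripper": 1, "translation": [0, 0, -0.04], "dr": [0, 0, 0]},
  {"gripper": 1, "translation": [0, 0, -0.03], "dr": [0, 0, 0]},
  {"gripper": 1, "translation": [0, 0, 0], "dr": [0, 0, 0]},
])

```text
clock: 5.73
eef_pos: [499.4, 284.9, 125.1]
tcp_rot: [3.141, 0.001, 0.144]
contact_force: [-0.9, -0.3, -3.1]
opening: 0.636
```

>>> jog_arm([
  {"gripper": 1, "translation": [0, 0, -0.03], "dr": [0, 0, 0]},
  {"gripper": 1, "translation": [0, 0, -0.03], "dr": [0, 0, 0]},
  {"gripper": 1, "translation": [0, 0, 0], "dr": [0, 0, 0]},
])

```text
clock: 5.98
eef_pos: [499.5, 285.0, 119.4]
tcp_rot: [3.141, 0.001, 0.144]
contact_force: [-0.7, 0.3, -3.5]
opening: 0.64
```

>>> jog_arm([
  {"gripper": 1, "translation": [0, 0, -0.02], "dr": [0, 0, 0]},
  {"gripper": 1, "translation": [0, 0, -0.015], "dr": [0, 0, 0]},
  {"gripper": 1, "translation": [0, 0, 0], "dr": [0, 0, 0]},
])

```text
clock: 6.23
eef_pos: [499.7, 285.0, 116.2]
tcp_rot: [3.141, 0.0, 0.144]
contact_force: [0.1, 1.2, -4.0]
opening: 0.644
```

>>> jog_arm([
  {"gripper": 1, "translation": [0, 0, -0.01], "dr": [0, 0, 0]},
  {"gripper": 1, "translation": [0, 0, -0.01], "dr": [0, 0, 0]},
  {"gripper": 1, "translation": [0, 0, 0], "dr": [0, 0, 0]},
])

```text
clock: 6.48
eef_pos: [499.9, 285.2, 115.0]
tcp_rot: [-3.141, -0.0, 0.144]
contact_force: [-1.4, -1.3, 3.7]
opening: 0.646
```

The force flipped from -4 to +4 N at TCP 115 (44 + 71), so the pot is on the floor. One more millimetre, then open slowly and rise.

>>> jog_arm([
  {"gripper": 1, "translation": [0, 0, -0.01], "dr": [0, 0, 0]},
  {"gripper": 1, "translation": [0, 0, 0], "dr": [0, 0, 0]},
  {"gripper": 0, "translation": [0, 0, 0], "dr": [0, 0, 0]},
  {"gripper": -1, "translation": [0, 0, 0], "dr": [0, 0, 0]},
  {"gripper": -1, "translation": [0, 0, 0], "dr": [0, 0, 0]},
  {"gripper": -1, "translation": [0, 0, 0], "dr": [0, 0, 0]},
  {"gripper": -1, "translation": [0, 0, 0], "dr": [0, 0, 0]},
  {"gripper": -1, "translation": [0, 0, 0], "dr": [0, 0, 0]},
  {"gripper": -1, "translation": [0, 0, 0], "dr": [0, 0, 0]},
])

```text
clock: 7.23
eef_pos: [499.8, 285.1, 113.4]
tcp_rot: [3.142, 0.0, 0.144]
contact_force: [-0.2, -1.0, 0.6]
opening: 0.996
```

>>> jog_arm([
  {"gripper": -1, "translation": [0, 0, 0.1], "dr": [0, 0, 0]},
  {"gripper": -1, "translation": [0, 0, 0.2], "dr": [0, 0, 0]},
  {"gripper": -1, "translation": [0, 0, 0.3], "dr": [0, 0, 0]},
  {"gripper": -1, "translation": [0, 0, 0.3], "dr": [0, 0, 0]},
  {"gripper": -1, "translation": [0, -0.35, 0.1], "dr": [0, 0, 0.05]},
  {"gripper": -1, "translation": [0, -0.35, 0], "dr": [0, 0, 0.05]},
  {"gripper": -1, "translation": [0, -0.35, 0], "dr": [0, 0, 0.06]},
  {"gripper": -1, "translation": [0, -0.35, 0], "dr": [0, 0, 0.06]},
  {"gripper": -1, "translation": [0, 0, 0], "dr": [0, 0, 0.07]},
  {"gripper": -1, "translation": [0, 0, 0], "dr": [0, 0, 0]},
])

```text
clock: 8.07
eef_pos: [499.9, 143.5, 214.4]
tcp_rot: [3.141, -0.001, 0.602]
contact_force: [-0.3, 0.2, 0.7]
opening: 0.995
```

```bash
python3 - <<'E'
from h import *
t=r.grab_frame("top");s=r.grab_frame("side");cv2.imwrite("pics/top4.png",t);cv2.imwrite("pics/side4.png",s)
f=lambda i,x,y:cv2.resize(i[y:y+60,x:x+60],(400,400),interpolation=cv2.INTER_CUBIC)
cv2.imwrite("pics/g4.png",np.hstack([f(t,175,200),f(s,285,260)]))
E
```

```text
(no output)
```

View pics/g4.png

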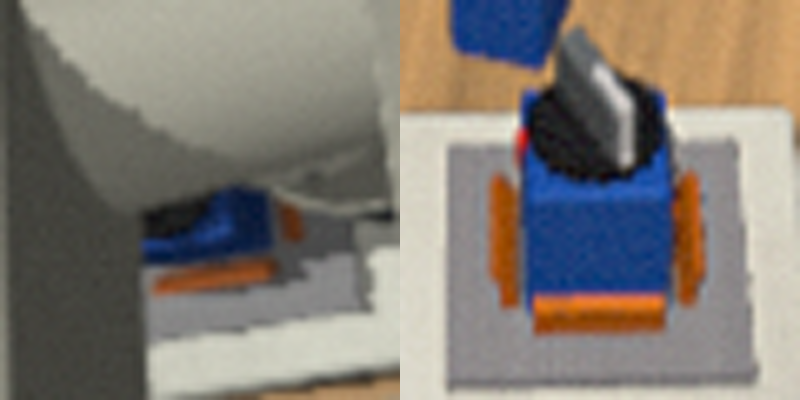

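The pot is down between the walls, and the bar runs from crop (577,30) to the pointer end at (622,92). I'll measure its direction.

```bash
python3 - <<'E'
from h import *
a,b=[plane("side",(285+(u-400)/6.667-.4,260+v/6.667-.4),155) for u,v in((577,30),(622,90))]
print(a,b,(a+b)/2,np.linalg.norm(a-b),np.arctan2(*(b-a)[1::-1]))
for z in(116,): 
  for u,v in((525,200),(672,198)): print(plane("side",(285+(u-400)/6.667-.4,260+v/6.667-.4),z))
E
```

```text
[508.74322752 268.13946641 155.        ] [488.71327418 295.9957158  155.        ] [498.72825085 282.0675911  155.        ] 34.30990616909724 2.1941914805205824
[522.00490869 319.19311591 116.        ]
[467.95687871 311.67412513 116.        ]
```

>>> jog_arm([
  {"gripper": -1, "translation": [0, 0.35, 0], "dr": [0, 0, 0.005]},
  {"gripper": -1, "translation": [0, 0.35, 0], "dr": [0, 0, 0]},
  {"gripper": -1, "translation": [0, 0.35, 0], "dr": [0, 0, 0]},
  {"gripper": -1, "translation": [0, 0.25, 0], "dr": [0, 0, 0]},
  {"gripper": -1, "translation": [0, 0.11, 0], "dr": [0, 0, 0]},
  {"gripper": -1, "translation": [0, 0, -0.2], "dr": [0, 0, 0]},
  {"gripper": -1, "translation": [0, 0, -0.2], "dr": [0, 0, 0]},
  {"gripper": -1, "translation": [0, 0, -0.14], "dr": [0, 0, 0]},
  {"gripper": -1, "translation": [0, 0, -0.09], "dr": [0, 0, 0]},
  {"gripper": -1, "translation": [0, 0, 0], "dr": [0, 0, 0]},
  {"gripper": -1, "translation": [0, 0, 0], "dr": [0, 0, 0]},
])

```text
clock: 9.08
eef_pos: [499.7, 286.2, 150.5]
tcp_rot: [-3.142, 0.001, 0.607]
contact_force: [0.0, 0.9, 0.6]
opening: 0.999
```

>>> jog_arm([
  {"gripper": 1, "translation": [0, 0, 0], "dr": [0, 0, 0]},
  {"gripper": 1, "translation": [0, 0, 0], "dr": [0, 0, 0]},
  {"gripper": 1, "translation": [0, 0, 0], "dr": [0, 0, 0]},
  {"gripper": 1, "translation": [0, 0, 0], "dr": [0, 0, 0]},
  {"gripper": 1, "translation": [0, 0, 0], "dr": [0, 0, 0]},
  {"gripper": 1, "translation": [0, 0, 0], "dr": [0, 0, 0]},
  {"gripper": 1, "translation": [0, 0, 0], "dr": [0, 0, 0]},
  {"gripper": 1, "translation": [0, 0, 0], "dr": [0, 0, 0]},
  {"gripper": 1, "translation": [0, 0, 0], "dr": [0, 0, 0]},
  {"gripper": 1, "translation": [0, 0, 0], "dr": [0, 0, 0]},
], squeeze=50)

```text
clock: 9.92
eef_pos: [499.7, 286.0, 150.7]
tcp_rot: [3.142, 0.0, 0.607]
contact_force: [-2.0, -1.8, 5.0]
opening: 0.123
```

Bar gripped: opening 0.123, about 11 mm, against a 12 mm bar. Now I turn clockwise.

>>> jog_arm([
  {"gripper": 1, "translation": [0, 0, 0], "dr": [0, 0, -0.03]},
  {"gripper": 1, "translation": [0, 0, 0], "dr": [0, 0, -0.05]},
  {"gripper": 1, "translation": [0, 0, 0], "dr": [0, 0, -0.07]},
  {"gripper": 1, "translation": [0, 0, 0], "dr": [0, 0, -0.07]},
  {"gripper": 1, "translation": [0, 0, 0], "dr": [0, 0, -0.07]},
  {"gripper": 1, "translation": [0, 0, 0], "dr": [0, 0, -0.07]},
  {"gripper": 1, "translation": [0, 0, 0], "dr": [0, 0, -0.07]},
  {"gripper": 1, "translation": [0, 0, 0], "dr": [0, 0, -0.07]},
  {"gripper": 1, "translation": [0, 0, 0], "dr": [0, 0, -0.07]},
  {"gripper": 1, "translation": [0, 0, 0], "dr": [0, 0, -0.07]},
  {"gripper": 1, "translation": [0, 0, 0], "dr": [0, 0, -0.07]},
  {"gripper": 1, "translation": [0, 0, 0], "dr": [0, 0, -0.07]},
])

```text
clock: 10.92
eef_pos: [500.4, 285.5, 150.8]
tcp_rot: [3.141, -0.002, -0.622]
contact_force: [1.3, -5.1, 6.9]
opening: 0.126
```

```bash
python3 - <<'E'
from h import *
q=r.sense();print(q["wrist_torque"],q["contact_force"],q["tcp_rot"],q["qpos"],q["eef_pos"])
E
```

```text
[-1.07080691 -0.24921576  0.30526338] [ 1.28879699 -5.07795135  6.85198598] [ 3.14140988e+00 -1.61667419e-03 -6.22258635e-01] [ 0.51675248  0.39108798  1.82595612 -0.00193572  0.92403888  1.14017734] [500.39900838 285.50517287 150.83752996]
```

Wrist torque is a steady 0.3 N m, mostly the collar's friction, and joint 6 is at 1.14 with plenty of range left. I'll let go and re-take at the same angle to shed strain, then continue.

>>> jog_arm([
  {"gripper": -0.5, "translation": [0, 0, 0], "dr": [0, 0, 0]},
  {"gripper": -0.5, "translation": [0, 0, 0], "dr": [0, 0, 0]},
  {"gripper": -0.5, "translation": [0, 0, 0], "dr": [0, 0, 0]},
  {"gripper": 1, "translation": [0, 0, 0], "dr": [0, 0, 0]},
  {"gripper": 1, "translation": [0, 0, 0], "dr": [0, 0, 0]},
  {"gripper": 1, "translation": [0, 0, 0], "dr": [0, 0, 0]},
  {"gripper": 1, "translation": [0, 0, 0], "dr": [0, 0, 0]},
  {"gripper": 1, "translation": [0, 0, 0], "dr": [0, 0, 0]},
  {"gripper": 1, "translation": [0, 0, 0], "dr": [0, 0, 0]},
  {"gripper": 1, "translation": [0, 0, 0], "dr": [0, 0, 0]},
])

```text
clock: 11.75
eef_pos: [500.0, 286.0, 150.5]
tcp_rot: [-3.142, -0.0, -0.618]
contact_force: [2.6, -1.1, -1.1]
opening: 0.127
```

>>> jog_arm([
  {"gripper": 1, "translation": [0, 0, 0], "dr": [0, 0, -0.04]},
  {"gripper": 1, "translation": [0, 0, 0], "dr": [0, 0, -0.05]},
  {"gripper": 1, "translation": [0, 0, 0], "dr": [0, 0, -0.05]},
  {"gripper": 1, "translation": [0, 0, 0], "dr": [0, 0, -0.05]},
  {"gripper": 1, "translation": [0, 0, 0], "dr": [0, 0, -0.05]},
  {"gripper": 1, "translation": [0, 0, 0], "dr": [0, 0, -0.05]},
  {"gripper": 1, "translation": [0, 0, 0], "dr": [0, 0, -0.05]},
  {"gripper": 1, "translation": [0, 0, 0], "dr": [0, 0, -0.05]},
  {"gripper": 1, "translation": [0, 0, 0], "dr": [0, 0, -0.05]},
  {"gripper": 1, "translation": [0, 0, 0], "dr": [0, 0, -0.03]},
  {"gripper": 1, "translation": [0, 0, 0], "dr": [0, 0, 0]},
])

```text
clock: 12.67
eef_pos: [500.3, 285.2, 150.7]
tcp_rot: [-3.141, -0.002, -1.358]
contact_force: [4.3, -5.9, 2.7]
opening: 0.125
```

```bash
python3 - <<'E'
from h import *
q=r.sense();print(q["wrist_torque"],q["contact_force"],q["tcp_rot"],q["qpos"],q["eef_pos"])
E
```

```text
[-1.32348772 -0.71307823  0.06765589] [ 4.26304491 -5.87845974  2.65860943] [-3.14110449e+00 -1.75678572e-03 -1.35828614e+00] [ 0.51651315  0.39112707  1.82620723 -0.00228305  0.92431971  1.87617418] [500.28189842 285.17666897 150.72489389]
```

Bar yaw is now about 0.21, so the collar is at about 2.0. I'll continue gently to the stop, watching the torque.

>>> jog_arm([
  {"gripper": 1, "translation": [0, 0, 0], "dr": [0, 0, -0.03]},
  {"gripper": 1, "translation": [0, 0, 0], "dr": [0, 0, -0.03]},
  {"gripper": 1, "translation": [0, 0, 0], "dr": [0, 0, -0.03]},
  {"gripper": 1, "translation": [0, 0, 0], "dr": [0, 0, 0]},
])

```text
clock: 13.0
eef_pos: [500.4, 285.0, 150.8]
tcp_rot: [-3.141, -0.002, -1.499]
contact_force: [3.7, -6.2, 3.0]
opening: 0.127
```

```bash
python3 - <<'E'
from h import *
q=r.sense();print(q["wrist_torque"],q["contact_force"],q["tcp_rot"],q["joint_efforts"])
s=r.grab_frame("side");cv2.imwrite("pics/side5.png",s)
cv2.imwrite("pics/g5.png",cv2.resize(s[255:315,280:350],(560,480),interpolation=cv2.INTER_CUBIC))
E
```

```text
[-1.44330752 -0.75947214  0.10028439] [ 3.65479362 -6.20958289  2.95935322] [-3.14072067e+00 -1.88211909e-03 -1.49939647e+00] [  4.046444   -56.22356772 -27.97353387   2.30737165  -0.14377551
   0.91818301]
```

View pics/g5.png

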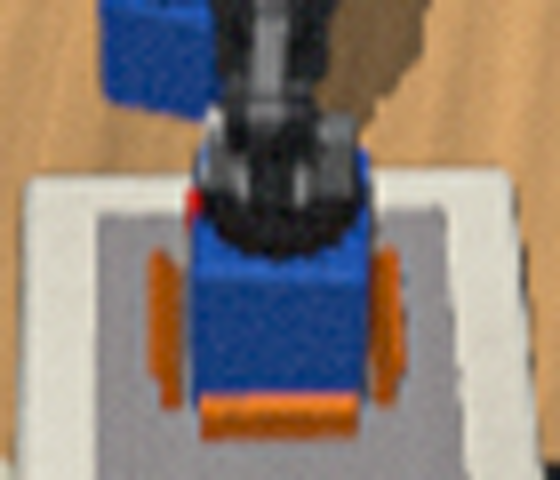

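>>> jog_arm([
  {"gripper": 1, "translation": [0, 0, 0], "dr": [0, 0, -0.02]},
  {"gripper": 1, "translation": [0, 0, 0], "dr": [0, 0, -0.02]},
  {"gripper": 1, "translation": [0, 0, 0], "dr": [0, 0, 0]},
])

```text
clock: 13.3
eef_pos: [500.4, 284.9, 150.8]
tcp_rot: [-3.14, -0.002, -1.56]
contact_force: [4.0, -7.8, 2.8]
opening: 0.136
```

```bash
python3 - <<'E'
from h import *
q=r.sense();print(q["wrist_torque"],q["contact_force"],q["tcp_rot"],q["joint_efforts"])
E
```

```text
[-1.77170707 -0.73913005  0.63089611] [ 3.95926129 -7.84574107  2.77589979] [-3.14035868e+00 -2.41088730e-03 -1.56003139e+00] [  4.25619453 -56.15448117 -28.14624131   3.04401442  -0.26995084
   1.21896822]
```

Torque jumped to 0.63 N m and the pads started to spread, so this is the hard stop. I'll release, rise, and check from a clear position.

>>> jog_arm([
  {"gripper": -1, "translation": [0, 0, 0], "dr": [0, 0, 0]},
  {"gripper": -1, "translation": [0, 0, 0], "dr": [0, 0, 0]},
  {"gripper": -1, "translation": [0, 0, 0], "dr": [0, 0, 0]},
  {"gripper": -1, "translation": [0, 0, 0], "dr": [0, 0, 0]},
  {"gripper": -1, "translation": [0, 0, 0], "dr": [0, 0, 0]},
  {"gripper": -1, "translation": [0, 0, 0], "dr": [0, 0, 0]},
  {"gripper": -1, "translation": [0, 0, 0.15], "dr": [0, 0, 0]},
  {"gripper": -1, "translation": [0, 0, 0.3], "dr": [0, 0, 0]},
  {"gripper": -1, "translation": [0, 0, 0.35], "dr": [0, 0, 0]},
  {"gripper": -1, "translation": [0, 0, 0.3], "dr": [0, 0, 0]},
  {"gripper": -1, "translation": [-0.1, -0.35, 0], "dr": [0, 0, 0]},
  {"gripper": -1, "translation": [-0.1, -0.35, 0], "dr": [0, 0, 0]},
])

```text
clock: 14.3
eef_pos: [480.9, 217.0, 262.6]
tcp_rot: [-3.137, 0.002, -1.558]
contact_force: [0.2, -1.9, 0.4]
opening: 1.001
```

>>> jog_arm([
  {"gripper": -1, "translation": [-0.1, -0.35, 0], "dr": [0, 0, 0]},
  {"gripper": -1, "translation": [-0.1, -0.35, 0], "dr": [0, 0, 0]},
  {"gripper": -1, "translation": [-0.1, -0.35, 0], "dr": [0, 0, 0]},
  {"gripper": -1, "translation": [-0.1, -0.35, 0], "dr": [0, 0, 0]},
  {"gripper": -1, "translation": [-0.1, -0.35, 0], "dr": [0, 0, 0]},
  {"gripper": -1, "translation": [-0.1, -0.35, 0], "dr": [0, 0, 0]},
  {"gripper": -1, "translation": [0, -0.35, 0], "dr": [0, 0, 0]},
  {"gripper": -1, "translation": [0, -0.35, 0], "dr": [0, 0, 0]},
  {"gripper": -1, "translation": [0, 0, 0], "dr": [0, 0, 0]},
  {"gripper": -1, "translation": [0, 0, 0], "dr": [0, 0, 0]},
])

```text
clock: 15.13
eef_pos: [419.7, -65.3, 260.6]
tcp_rot: [-3.141, 0.0, -1.564]
contact_force: [-0.6, 0.4, -0.5]
opening: 1.003
```

```bash
python3 - <<'E'
from h import *
t=r.grab_frame("top");s=r.grab_frame("side");cv2.imwrite("pics/top6.png",t);cv2.imwrite("pics/side6.png",s)
f=lambda i,x,y:cv2.resize(i[y:y+45,x:x+45],(400,400),interpolation=cv2.INTER_CUBIC)
cv2.imwrite("pics/g6.png",np.hstack([f(t,182,205),f(s,292,262)]))
E
```

```text
(no output)
```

View pics/g6.png

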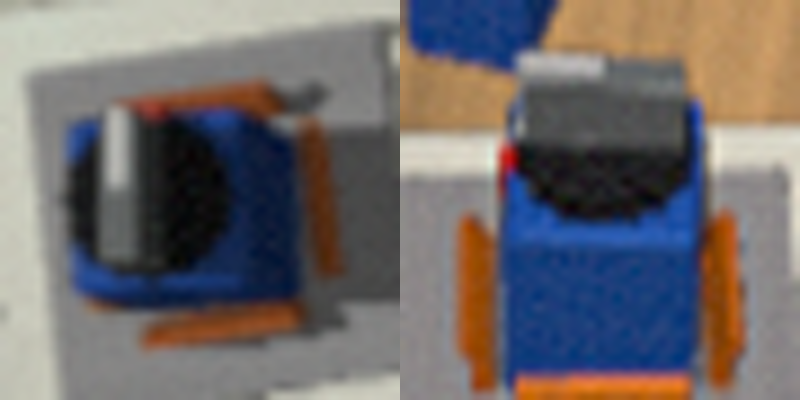

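The pointer end (white stripe, top crop (118,140)) is on the red-mark side (155,110), and the pot is down in the cradle. A numeric check of both angles follows.

```bash
python3 - <<'E'
from h import *
k=45/400
S=lambda u,v,z:plane("side",(292+(u-400)*k-.45,262+v*k-.45),z)[:2]
T=lambda u,v,z:plane("top",(182+u*k-.45,205+v*k-.45),z)[:2]
an=lambda a,b:np.arctan2(*(a-b)[::-1])
print("bar side",an(S(525,92,150),S(688,100,150)),an(S(516,55,155),S(687,62,155)),"pot side",an(S(508,243,116),S(698,243,116)), "lower", an(S(505,372,65),S(696,372,65)))
print("bar top", an(T(103,106,155),T(100,255,155)),an(T(137,106,155),T(135,262,155)))
print("mark",S(509,157,114),T(155,108,114),"bar mid",T(118,184,155),(S(516,55,155)+S(687,90,155))/2)
# silhouette-based pot yaw in side: front face edges
s=cv2.imread("pics/side6.png");h=cv2.cvtColor(s,cv2.COLOR_BGR2HSV);v=h[...,2].astype(float)
us=np.arange(307,324);edge=[]
for u in us:
    g=np.diff(v[284:295,u]);i=int(np.argmin(g)) ;w=np.clip(-g,0,None);edge.append(284+.5+(w*np.arange(len(w))).sum()/w.sum())
p=np.polyfit(us,edge,1);a,b=[plane("side",(u,np.polyval(p,u)),116)[:2] for u in(307,323)];print("pot edge yaw",an(a,b),a,b,p)
E
```

```text
bar side 0.055097483059648664 0.06546691825719517 pot side 0.12067575538587168 lower 0.12067598703236852
bar top 0.019307776329192308 0.025121919624959868
mark [525.54956777 283.72255502] [528.59099806 286.11120466] bar mid [500.27997586 284.39306801] [499.06159241 285.94155486]
pot edge yaw 0.08238812248312832 [513.30359836 316.02917546] [473.81031099 312.76801562] [2.96592042e-02 2.79837961e+02]
```

Bar yaw is about 0.04 and pot yaw about 0.08–0.12 (mark direction 0.0–0.04). The difference is well within 0.1 rad and matches the felt stop. The bar mid is at (500,285), on the seat's axis, and the arm is clear.

```bash
python3 -c "
from rig import r
print(r.sign_off())"
```

```text
the job is handed in; nothing more can be done
None
```

I gripped the middle-sized blue pot by its body, lowered it into the cradle until the wrist force showed floor contact, and let go. I then turned the collar clockwise by its bar in two grasps, and the job is handed in at about 15 s on the clock.

**Collar:** it turned about 2.2 rad, until the wrist torque jumped from 0.10 to 0.63 N m at the hard stop. The last images put the bar at yaw about 0.04 rad.

**Disagreement:** the two estimates of the pot's yaw did not match. Its edges gave 0.08–0.12 rad and the direction to the red mark gave 0.0–0.04 rad. Both are within 0.1 rad of the bar, so the pointer is at the mark either way.

**Seating:** the bar's mid-point was at about (500, 285) against a seat measured at (500.5, 284). When the pot reached the floor, the TCP was 71 mm above the cradle's 44 mm floor, which fits the 66–72 mm grip height.

**Not checked:** I did not measure the bystanders again at the end. I saw no unexpected contact forces along the way, and the gripper is open and well away from everything.

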